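# Swing the desk lamp over the notebook and switch it on

## Task

Push the desk lamp's swinging arm round with a fingertip until the lamp head is centred over the open notebook, then press the red button on top of the lamp's post and let it go. Only push: do not pinch the arm, do not shift or lift the lamp's foot, and leave the tumbler, the lotion bottle and the apple where they stand.

Things in the scene. Friction and masses are not known exactly. Their poses are not given: they have to be found in the camera images.
- lamp: Desk lamp standing loose on the table, 1.8 kg: round white foot (radius 75 mm, 22 mm thick) and a thin upright aluminium post (radius 11 mm) topped by the button. Origin: centre of the foot's underside, z up; the arm's pivot axis is the vertical through it. The foot's friction easily holds it while the arm is pushed sideways.
- lamp_arm (a joint): Swing angle of the lamp's arm about the post, rad, -1.35 to 1.35 (stops). At 0 the arm points along the lamp's own -x; growing values turn it anticlockwise seen from above. Light friction (about 0.06 N m, so about 0.5 N at mid arm); it stays where it is left.
- lamp_head (a point): Centre of the pink round lamp head at its top, 188 mm above the table. The head is 90 mm across, its underside 158 mm above the table; its centre circles the post axis at a radius of 170 mm. A small aluminium block on it reaches 201 mm.
- rail_left: The left one (lamp's +y side when the arm is at 0) of the two parallel aluminium rails that make up the arm. Each is 7 mm thick and 22 mm high, from 184 to 206 mm above the table, and runs from 15 to 180 mm from the post axis; the two together are 22 mm wide, with a pink collar of radius 22 mm around the post. Clear side face to push between about 30 and 120 mm from the post axis. Origin: at the lamp's origin on the pivot axis; own -x along the arm to the head.
- rail_right: The right one of the two rails, otherwise as rail_left, same origin.
- switch_top (a point): Centre of the top face of the red push button (radius 17 mm) on top of the post, 231 mm above the table when up, facing up. Its white housing (radius 25 mm) reaches 222 mm. It does not turn with the arm.
- switch (a joint): Travel of the red button, m: 0 up, 0.005 fully down; sprung, 4 N fully down.
- lamp_rim (a point): Point on the lamp's foot, 70 mm from its axis along the lamp's own -x, 20 mm above the table.
- notebook: Open notebook lying flat and fixed: two white ruled pages on a blue cover with a dark spine in the middle, 112 mm along its own x (the spine's direction), 160 mm along y, 9 mm thick. Origin: centre of its underside. Its centre lies within 20 mm of the circle that the lamp head's centre follows.
- planner: Closed dark brown planner with a black elastic band, 105 x 150 x 11 mm, flat and fixed on the other side: not the target. Origin: centre of its underside.
- tumbler: Dark brown tumbler with a steel lid, radius 36 mm, 160 mm tall, loose. Origin: centre of its underside.
- lotion: Green bottle with a white cap, radius 24 mm, 145 mm tall, loose. Origin: centre of its underside.
- apple: Red apple, 76 mm across, 68 mm high, loose. Origin: its underside.
Things that resemble listed ones, but are neither listed nor needed, are in the scene too. There is more than one size of the notebook; the one meant has the size given above.

How it is judged:
By the outcome, as a careful person would: the job done as asked, in the order asked, and still so for the second after the job is handed in, with the robot touching nothing.
It also fails if it takes over 51 s, if anything falls off the work surface, if the arm or the gripper's body presses on something with over 40 N, if the wrist force passes 120 N, or if a joint passes its speed limit or range.

## Robot

A 6-joint arm with a two-finger parallel gripper is mounted at the origin on the work surface. World frame = base frame: x ahead of the robot, y to its left, z up, the work surface at z = 0. Lengths are in m, angles in rad, forces in N, time in s.
With the tool pointing down it reaches from about 0.325 to 1 m from the base axis. Payload 5.1 kg.
Tool frame: the origin (TCP) lies midway between the tips of the shut fingers; the grasp point (between the pads) lies 19 mm behind it (r.pinch_z is the distance from the TCP to the grasp point, in m); z points along the fingers, y is the direction in which the jaws open and shut (so a half turn about z gives the same grasp; the last joint's range is limited). The gripper opens to 85 mm and grips with 20 to 120 N. Pads are 22 mm wide; open, the fingers measure 114 mm over their backs; the gripper's body (76 mm by 85 mm) begins 54 mm behind the grasp point. The pads swing forward as they close: fully open they stand 13 mm farther back than shut.
Start: joints at [1.11, 0.124, 1.65, -0, 1.367, -0.083], TCP at [0.24, 0.604, 0.231] pointing down, gripper open.
Joint ranges: [-2.61, 2.61], [-1.02, 2.33], [0.03, 2.71], [-1.35, 4.49], [0.32, 2.68], [-2.91, 2.91]. Speed limits (rad/s): [2.57, 2.57, 3.14, 3.14, 3.14, 3.14].

## Interface

Orientations are given as a rotation vector (axis times angle).
In Python, from rig import sensors, viewer, workorder, r gives the robot as it stands. The module is installed in compiled form; this text tells all that it offers.
- The arm moves only by the shell command python3 -m handwheel 'ROWS' [FORCE]. ROWS is a JSON object of lists of equal length, an entry for each row: "hand": the closure, from 0 (fully open) to 1 (shut); "travel": the shift along the tool's x, y, z in m, a list of three; "turn": the turn about the tool's z in degrees. A call has 1 to 12 rows; each row shifts and turns the commanded pose from where the row before left it, along the tool's axes as they then stand; what a row does not reach is not made up. A row lasts 1/12 s, in which the tool goes at most 41.7 mm and 7.16 degrees, less where a joint would pass 70% of its speed; a pose out of reach is approached as far as the arm can. A call is refused whole if a number of a shift passes 0.0417 or a number of a turn 7.16, either way. A call with a gripper value outside its range is refused whole. The fingers move at their own pace and stop on an object; FORCE is the grip in N (left out, the last holds). Time passes only in rows, so rows that do not move let the fingers close. It gives the time, the measured TCP pose, the force and the opening at its end, in the units of the state.
- sensors.get_obs(): the state, without advancing time (a new reading comes with each control period).
- viewer.get_image(name): name is "scene" or "side" or "wrist"; returns a dict with "color" (384x512x3 uint8, red, green, blue), "mtx" (3x3 intrinsics, pixels), "k1" (the pictures are not rectified: a ray, as slopes to the right and down, at radius r is drawn at 1 + k1 r^2 times it, then the intrinsics apply), "T" (4x4, takes a point from camera to world coordinates); the wrist camera has in their place "tool_from_camera" (4x4, takes a point from camera to tool coordinates, whose origin is the TCP and whose axes are the flange's). Camera axes: x right, y down, z forward; pixel columns grow to the right and rows downward; lengths in m; the calibration is good to about 2 mm. A picture is of the moment at which its call begins: read the wrist's pose just before it. There is no depth.
- workorder.sign_off(): hands the job in, once; it reports no verdict.
The state is a dict: "time_s": time; "q": joint angles; "dq": joint speeds; "joint_torque": joint torques, N m; "eef_pos": TCP position; "ee_rot": TCP orientation; "ft_force": force on the tool from outside, world axes, zero at the start; "moment": the same for the moment, N m; "opening": finger opening in m.
Only numpy, scipy, OpenCV 4.12 (cv2) and the standard library are available. Lean on these libraries where they do the work, as an engineer would, in place of code of your own. Each camera call takes 0.05 s, during which the arm holds its last target. There are 200 camera calls.

## Working session

There is one attempt and no reset: what is moved stays moved. The work goes in short steps, Python scripts to look and compute and a shell command to move; the robot and the scene stay as the last step left them, time stands still between calls to the robot, and variables do not carry over. Pictures are saved under pics/ and viewed, about 8 in all and at most 12, crops included, and the job is handed in when it is done.

```bash
mkdir -p pics; cat > h.py <<'E'
import numpy as np, cv2
from rig import sensors, viewer
from scipy.spatial.transform import Rotation as R
def snap(name,fn):
    o=sensors.get_obs(); d=viewer.get_image(name)
    cv2.imwrite(f'pics/{fn}.png',d['color'][:,:,::-1])
    if 'T' in d: T=np.array(d['T'])
    else:
        A=np.eye(4);A[:3,:3]=R.from_rotvec(o['ee_rot']).as_matrix();A[:3,3]=o['eef_pos'];T=A@np.array(d['tool_from_camera'])
    np.savez(f'pics/{fn}.npz',K=d['mtx'],k1=d['k1'],T=T)
def ray(fn,uv):
    c=np.load(f'pics/{fn}.npz');K=c['K'];p=np.array([(uv[0]-K[0,2])/K[0,0],(uv[1]-K[1,2])/K[1,1]])
    s=p.copy()
    for _ in range(30): s=p/(1+c['k1']*(s@s))
    T=c['T'];return T[:3,3],T[:3,:3]@np.array([s[0],s[1],1])
def atz(fn,uv,z):
    o,d=ray(fn,uv);return (o+d*(z-o[2])/d[2])
def proj(fn,P):
    c=np.load(f'pics/{fn}.npz');q=np.linalg.inv(c['T'])@np.append(P,1);s=q[:2]/q[2];s=s*(1+c['k1']*(s@s))
    return c['K'][:2,:2]@s+c['K'][:2,2]
E
python3 - <<'E'
from h import *
for n in ['scene','side']: snap(n,n+'0')
o=sensors.get_obs();print({k:np.round(v,3) for k,v in o.items()});print(R.from_rotvec(o['ee_rot']).as_matrix().round(3))
for n in ['scene0','side0']: print(np.load(f'pics/{n}.npz')['T'].round(2).tolist())
a=cv2.imread('pics/scene0.png');b=cv2.imread('pics/side0.png')
for n,i in (('a',a),('b',b)): cv2.imwrite(f'pics/{n}.png',cv2.resize(i,(800,600),interpolation=cv2.INTER_CUBIC))
E
```

```text
{'time_s': np.float64(0.1), 'q': array([ 1.11 ,  0.124,  1.652,  0.   ,  1.368, -0.083]), 'dq': array([-0.   , -0.002, -0.003,  0.001,  0.001, -0.002]), 'joint_torque': array([ 0.0000e+00, -4.2493e+01, -3.6665e+01, -0.0000e+00,  4.0000e-03,
       -0.0000e+00]), 'eef_pos': array([0.24 , 0.604, 0.23 ]), 'ee_rot': array([-5.900e-01, -3.085e+00,  3.000e-03]), 'ft_force': array([ 0.332, -0.467,  0.007]), 'moment': array([-0.002, -0.039, -0.007]), 'opening': np.float64(0.085)}
[[-0.929  0.369 -0.001]
 [ 0.369  0.929 -0.002]
 [ 0.    -0.002 -1.   ]]
[[-0.26, 0.62, -0.74, 1.27], [0.97, 0.17, -0.19, 0.23], [0.0, -0.77, -0.64, 0.76], [0.0, 0.0, 0.0, 1.0]]
[[0.93, -0.26, 0.26, 0.33], [-0.36, -0.68, 0.64, -0.53], [0.01, -0.69, -0.73, 0.81], [0.0, 0.0, 0.0, 1.0]]
```

View pics/a.png

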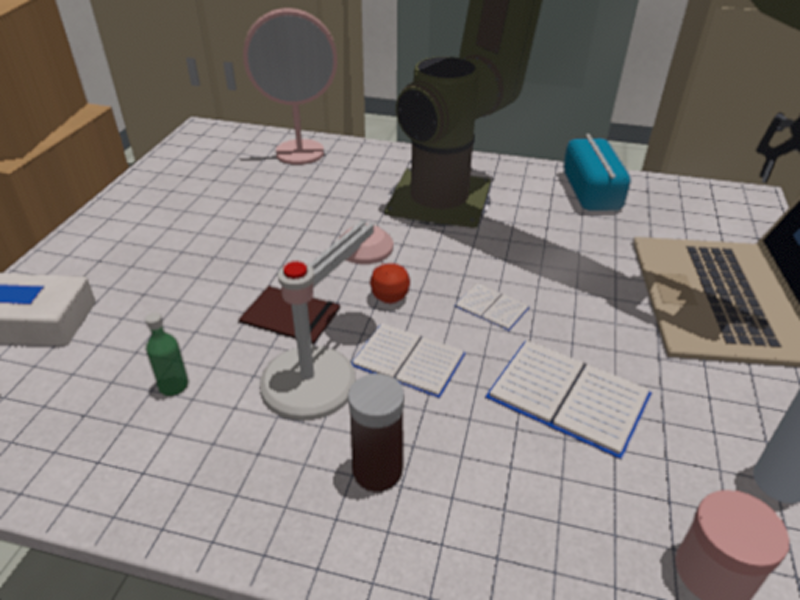

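View pics/b.png

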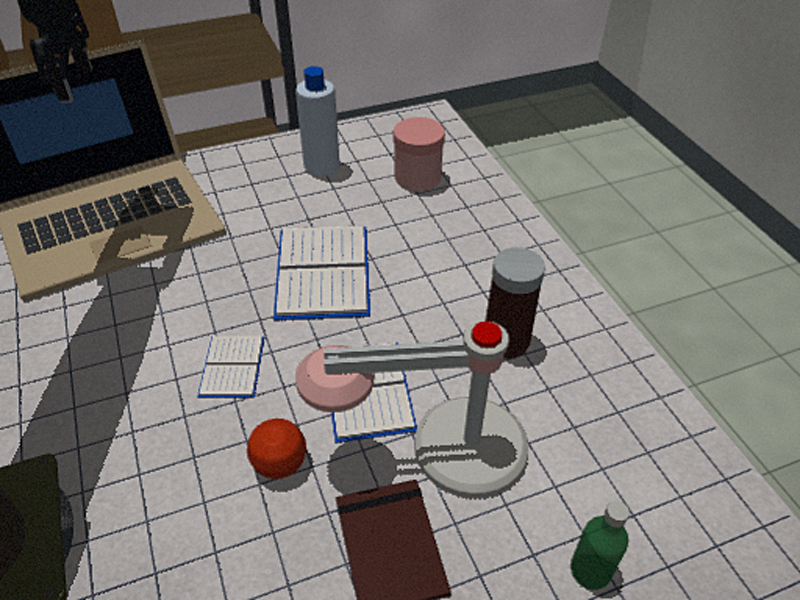

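The scene view shows the lamp post button at (295,270), the head at about (370,243) and three open notebooks at (492,305), (410,357) and (570,395). In the side view the button is at (487,333) and the head at (335,377).

```bash
python3 - <<'E'
from h import *
s=0.64
S=lambda f,u,v,z: atz(f,((u+.5)*s-.5,(v+.5)*s-.5),z)
def tri(a,b):
    (o1,d1),(o2,d2)=[ray(f,((u+.5)*s-.5,(v+.5)*s-.5)) for f,u,v in (a,b)]
    t=np.linalg.lstsq(np.c_[d1,-d2],o2-o1,rcond=None)[0];p,q=o1+t[0]*d1,o2+t[1]*d2
    return ((p+q)/2).round(4),np.linalg.norm(p-q).round(4)
print('btn',tri(('scene0',295,270),('side0',487,333)),S('scene0',295,270,.231),S('side0',487,333,.231))
for n,c in {'med':[(355,361),(382,325),(465,350),(439,393)],'big':[(488,394),(524,341),(651,394),(622,452)],'small':[(457,305),(474,285),(529,310),(514,328)]}.items():
    P=np.array([S('scene0',*q,.004)[:2] for q in c]);print(n,P.round(3).tolist(),'c',P.mean(0).round(4),'edges',np.linalg.norm(P-np.roll(P,-1,0),axis=1).round(3))
P=np.array([S('side0',*q,.004)[:2] for q in [(275,317),(281,227),(367,227),(369,317)]]);print('big side',P.mean(0),np.linalg.norm(P-np.roll(P,-1,0),axis=1).round(3))
print('med side corners',S('side0',336,440,.004),S('side0',416,430,.004))
print('head side', S('side0',335,370,.180),'tip of rails top scene',S('scene0',368,225,.206), 'tip side',S('side0',326,357,.206))
for n,f,u,v,z in [('apple','scene0',390,283,.034),('apple','side0',277,448,.034),('tumblid','scene0',377,392,.16),('tumblid','side0',519,265,.16),('foot','scene0',308,377,.022),('foot','side0',471,440,.022)]: print(n,S(f,u,v,z).round(3))
for n in ['scene','side']:
    i=cv2.imread(f'pics/{n}0.png'); x,y,w,h=((140,120,170,127) if n=='scene' else (170,190,180,135))
    cv2.imwrite(f'pics/c{n}.png',cv2.resize(i[y:y+h,x:x+w],None,fx=4,fy=4,interpolation=cv2.INTER_CUBIC))
E
python3 -c "
import cv2,numpy as np
a=cv2.imread('pics/cscene.png');b=cv2.imread('pics/cside.png');print(a.shape,b.shape)"
```

```text
btn (array([ 0.6165, -0.0817,  0.2268]), np.float64(0.0004)) [ 0.62154851 -0.07907963  0.231     ] [ 0.61453664 -0.08513088  0.231     ]
med [[0.549, -0.025], [0.453, -0.006], [0.477, 0.144], [0.583, 0.122]] c [0.5155 0.0586] edges [0.099 0.152 0.108 0.151]
big [[0.565, 0.195], [0.43, 0.237], [0.499, 0.439], [0.625, 0.395]] c [0.5299 0.3164] edges [0.142 0.214 0.133 0.208]
small [[0.365, 0.11], [0.299, 0.13], [0.346, 0.237], [0.401, 0.216]] c [0.3529 0.1731] edges [0.069 0.116 0.059 0.112]
big side [0.53527635 0.31612093] [0.218 0.151 0.218 0.146]
med side corners [ 0.45210438 -0.00961364  0.004     ] [ 0.55772264 -0.03346784  0.004     ]
head side [ 0.45353016 -0.03430687  0.18      ] tip of rails top scene [ 0.45273446 -0.02722614  0.206     ] tip side [ 0.44488123 -0.03376129  0.206     ]
apple [ 0.372 -0.014  0.034]
apple [ 0.374 -0.013  0.034]
tumblid [0.743 0.069 0.16 ]
tumblid [0.744 0.065 0.16 ]
foot [ 0.619 -0.079  0.022]
foot [ 0.614 -0.085  0.022]
(508, 680, 3) (540, 720, 3)
```

View pics/cscene.png

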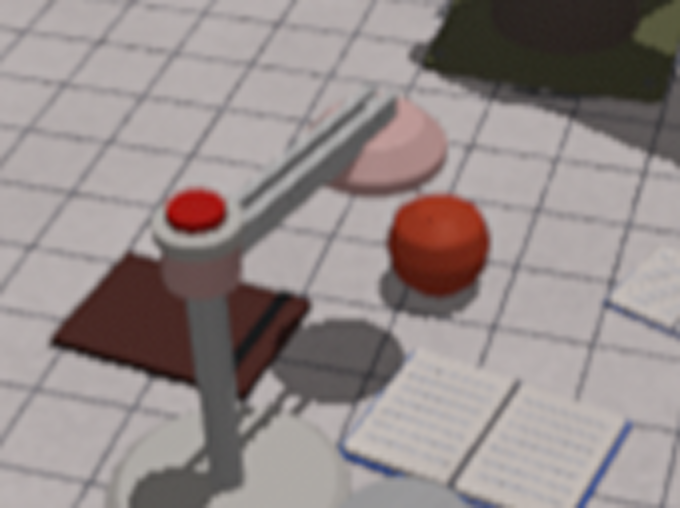

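View pics/cside.png

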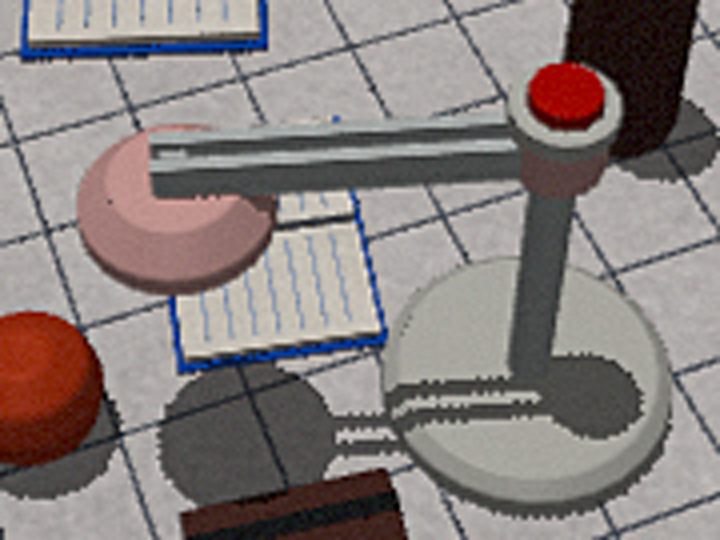

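The crops show the button at (196,209) and (567,95). The medium notebook (measured about 105 x 151 mm) is the 112 x 160 one. Its centre lies about 173 mm from the post, which matches the task text. The arm needs to go from about 163° to about 126°, so clockwise, pushed from the planner side. I'll rise, close the fingers and fly over first.

```bash
python3 -m handwheel '{"hand":[1,1,1,1,1,1,1,1,1,1,1,1],"travel":[[0,0,-0.033],[0,0,-0.033],[0,0,-0.033],[-0.0256,-0.0278,0],[-0.0256,-0.0278,0],[-0.0256,-0.0278,0],[-0.0256,-0.0278,0],[-0.0256,-0.0278,0],[-0.0256,-0.0278,0],[-0.0256,-0.0278,0],[-0.0256,-0.0278,0],[-0.0256,-0.0278,0]],"turn":[0,0,0,0,0,0,0,0,0,0,0,0]}' 20
python3 -m handwheel '{"hand":[1,1,1,1,1,1,1,1,1,1,1,1],"travel":[[-0.0256,-0.0278,0],[-0.0256,-0.0278,0],[-0.0256,-0.0278,0],[-0.0256,-0.0278,0],[-0.0256,-0.0278,0],[-0.0256,-0.0278,0],[-0.0256,-0.0278,0],[-0.0256,-0.0278,0],[-0.0256,-0.0278,0],[-0.0256,-0.0278,0],[-0.0256,-0.0278,0],[0,0,0]],"turn":[0,0,0,0,0,0,0,0,0,0,0,0]}'
python3 - <<'E'
from h import *
snap('wrist','w1');o=sensors.get_obs();print(o['eef_pos'],o['opening'],o['q'],np.load('pics/w1.npz')['T'].round(3))
i=cv2.imread('pics/w1.png');cv2.imwrite('pics/w1b.png',cv2.resize(i,(800,600),interpolation=cv2.INTER_CUBIC))
E
```

```text
time_s: 1.1
eef_pos: [0.3616, 0.2848, 0.3298]
ee_rot: [-0.589, -3.086, 0.001]
ft_force: [0.5, -0.2, 0.5]
opening: -0.0
time_s: 2.1
eef_pos: [0.5114, -0.1066, 0.329]
ee_rot: [-0.599, -3.083, 0.003]
ft_force: [-0.2, 0.3, -0.3]
opening: 0.0
[ 0.51071484 -0.10411073  0.32905818] 0.00012542199281559004 [-3.04019910e-01 -2.05583765e-01  1.80759809e+00 -1.80248408e-04
  1.54199302e+00 -1.49245348e+00] [[ 0.375  0.885  0.275  0.441]
 [ 0.927 -0.357 -0.113 -0.078]
 [-0.002  0.297 -0.955  0.471]
 [ 0.     0.     0.     1.   ]]
```

View pics/w1b.png

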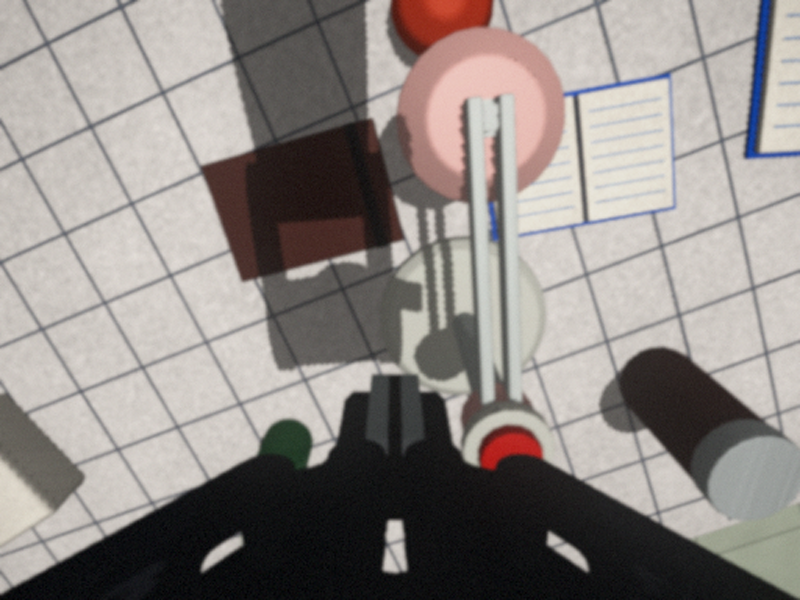

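The wrist picture shows the rails from (490,97) to (502,400), the head disc centred near (482,115), the button at (511,452), the notebook's right corners at (671,75) and (676,208), and its lower left corner at (492,239).

```bash
python3 - <<'E'
from h import *
s=.64
S=lambda u,v,z: atz('w1',((u+.5)*s-.5,(v+.5)*s-.5),z)[:2]
tip=S(491,97,.206);near=S(502,400,.206);b=S(511,450,.231)
d=tip-near;print('tip',tip,'near',near,'ang',np.degrees(np.arctan2(d[1],d[0])),'btn',b, 'perp btn to line',np.cross(d/np.linalg.norm(d),b-near))
print('tip dist from near', np.linalg.norm(d), 'post est from tip', tip-d/np.linalg.norm(d)*.18)
print('head low rim',S(482,115,.165),'head top',S(489,112,.188))
c1,c2,c3=S(671,75,.006),S(676,208,.006),S(492,239,.006)
print('nb',c1,c2,c3,np.linalg.norm(c1-c2),np.linalg.norm(c2-c3),'centre',(c1+c3)/2)
e=(c1-c2)+0;sp=S(577,95,.009),S(586,224,.009);print('spine mid',(sp[0]+sp[1])/2,'len',np.linalg.norm(sp[0]-sp[1]))
print('foot',S(463,315,.015))
E
```

```text
tip [ 0.44355009 -0.0316507 ] near [ 0.59299346 -0.07681485] ang 163.18435496938315 btn [ 0.60748268 -0.08172505] perp btn to line 0.0005086102024235966
tip dist from near 0.15611893287047574 post est from tip [ 0.61585339 -0.08372348]
head low rim [ 0.4507773  -0.03195593] head top [ 0.45000632 -0.03172959]
nb [0.4830594  0.14459817] [0.58974042 0.12278899] [ 0.55609704 -0.03394808] 0.10888747133480088 0.1603071636867764 centre [0.51957822 0.05532505]
spine mid [0.52139608 0.05671047] len 0.10610498376468354
foot [ 0.60920013 -0.08116674]<stdin>:5: DeprecationWarning: Arrays of 2-dimensional vectors are deprecated. Use arrays of 3-dimensional vectors instead. (deprecated in NumPy 2.0)
```

```bash
python3 -m handwheel '{"hand":[1,1,1,1,1,1,1,1,1,1],"travel":[[0,0,0.03],[0,0,0.03],[0,0,0.03],[0,0,0.03],[0,0,0.024],[0,0,0],[0,0.006,0],[0,0.006,0],[0,0.006,0],[0,0,0]],"turn":[-5.2,0,0,0,0,0,0,0,0,0]}'
python3 - <<'E'
from h import *
o=sensors.get_obs();M=R.from_rotvec(o['ee_rot']).as_matrix();print(o['eef_pos'],o['ft_force'],np.degrees(np.arctan2(M[1,0],M[0,0])))
rel=o['eef_pos'][:2]-[.615,-.083];print(M[:2,:2].T@rel)
E
```

```text
time_s: 2.98
eef_pos: [0.5173, -0.0832, 0.1889]
ee_rot: [0.446, 3.105, -0.0]
ft_force: [-0.1, 0.3, 0.5]
opening: 0.0
[ 0.5172597  -0.08323617  0.18892225] [-0.05924751  0.25417867  0.49314876] 163.64293773060922
[ 0.09371695 -0.02775226]
```

```bash
python3 -m handwheel '{"hand":[1,1,1,1,1,1,1,1,1,1,1,1],"travel":[[0,0,0.005],[0.0008,0.0033,0],[0.0008,0.0033,0],[0.0008,0.0033,0],[0.0008,0.0033,0],[0.0008,0.0033,0],[0.0008,0.0033,0],[0.0008,0.0033,0],[0.0008,0.0033,0],[0.0008,0.0033,0],[0.0008,0.0033,0],[0,0,0]],"turn":[0,2,2,2,2,2,2,2,2,2,2,0]}'
python3 - <<'E'
from h import *
snap('wrist','w2')
o=sensors.get_obs();M=R.from_rotvec(o['ee_rot']).as_matrix();print(o['eef_pos'],o['ft_force'],np.degrees(np.arctan2(M[1,0],M[0,0])))
rel=o['eef_pos'][:2]-[.615,-.083];print(M[:2,:2].T@rel)
i=cv2.imread('pics/w2.png');cv2.imwrite('pics/w2b.png',cv2.resize(i,(800,600),interpolation=cv2.INTER_CUBIC))
E
```

```text
time_s: 3.98
eef_pos: [0.5228, -0.051, 0.1816]
ee_rot: [0.983, 2.983, 0.0]
ft_force: [-0.3, 0.2, 0.3]
opening: -0.0
[ 0.5228461  -0.05116296  0.18164559] [ 0.09662514  0.12290975 -0.06715161] 143.61363311894704
[ 0.09307369 -0.02903827]
```

View pics/w2b.png

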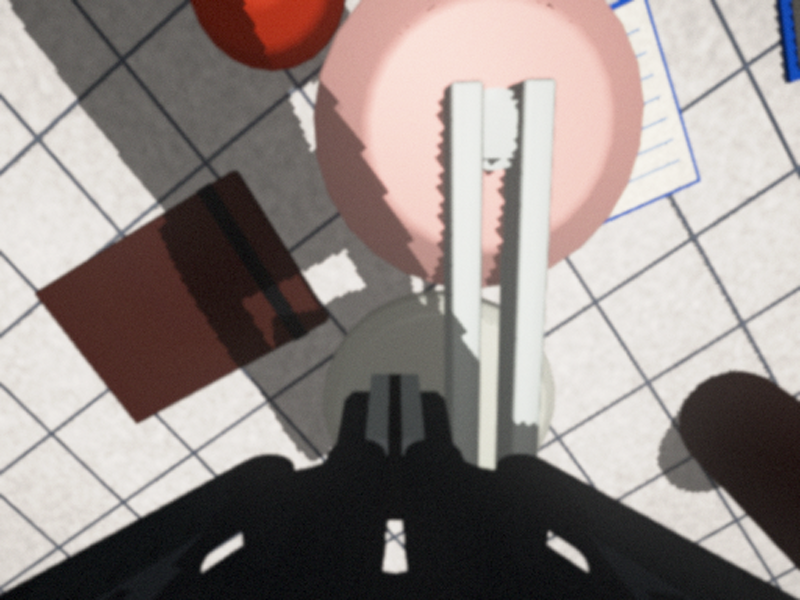

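The arm now sits at about the tool's angle. The rail midline runs from (501,83) to (494,410).

```bash
cat >> h.py <<'E'
def W(f,u,v,z): return atz(f,((u+.5)*.64-.5,(v+.5)*.64-.5),z)[:2]
def ang(f,a,b):
    d=W(f,*a,.206)-W(f,*b,.206);return W(f,*a,.206),np.degrees(np.arctan2(d[1],d[0])),np.linalg.norm(d)
E
python3 - <<'E'
from h import *
print(ang('w2',(501,83),(494,410)))
print('tip rel post ang', np.degrees(np.arctan2(*(W('w2',501,83,.206)-[.615,-.083])[::-1])))
print('foot',proj('w2',[.615,-.083,.02])/.64)
E
```

```text
(array([0.46714384, 0.01697485]), np.float64(145.512413869976), np.float64(0.07447265125431256))
tip rel post ang 145.93490113637995
foot [440.46561601 410.82322835]
```

```bash
python3 -m handwheel '{"hand":[1,1,1,1,1,1,1,1,1,1,1,1],"travel":[[0.0008,0.0033,0],[0.0008,0.0033,0],[0.0008,0.0033,0],[0.0008,0.0033,0],[0.0008,0.0033,0],[0.0008,0.0033,0],[0.0008,0.0033,0],[0.0004,0.0017,0],[0.0004,0.0017,0],[0.0004,0.0017,0],[0.0004,0.0017,0],[0,0,0]],"turn":[2,2,2,2,2,2,2,1,1,1,1,0]}'
python3 -m handwheel '{"hand":[1,1,1,1,1,1,1,1,1,1],"travel":[[0,0,0],[0,-0.01,0],[0,-0.015,0],[0,0,-0.03],[0,0,-0.03],[0,0,-0.03],[0,0,-0.03],[0,0,-0.03],[0,0,0],[0,0,0]],"turn":[0,0,0,0,0,0,0,0,0,0]}'
python3 - <<'E'
from h import *
snap('wrist','w3')
o=sensors.get_obs();M=R.from_rotvec(o['ee_rot']).as_matrix();print(o['eef_pos'],o['ft_force'],np.degrees(np.arctan2(M[1,0],M[0,0])))
i=cv2.imread('pics/w3.png');cv2.imwrite('pics/w3b.png',cv2.resize(i,(800,600),interpolation=cv2.INTER_CUBIC))
E
```

```text
time_s: 5.03
eef_pos: [0.5387, -0.0249, 0.1814]
ee_rot: [1.438, 2.793, 0.0]
ft_force: [-0.1, -0.6, 0.2]
opening: -0.0002
time_s: 5.87
eef_pos: [0.5186, -0.04, 0.3341]
ee_rot: [1.435, 2.789, 0.002]
ft_force: [-0.7, -0.1, -0.8]
opening: 0.0001
[ 0.51783018 -0.0398552   0.33176146] [-0.02530326  0.95777018  0.19784192] 125.5417162080975
```

View pics/w3b.png

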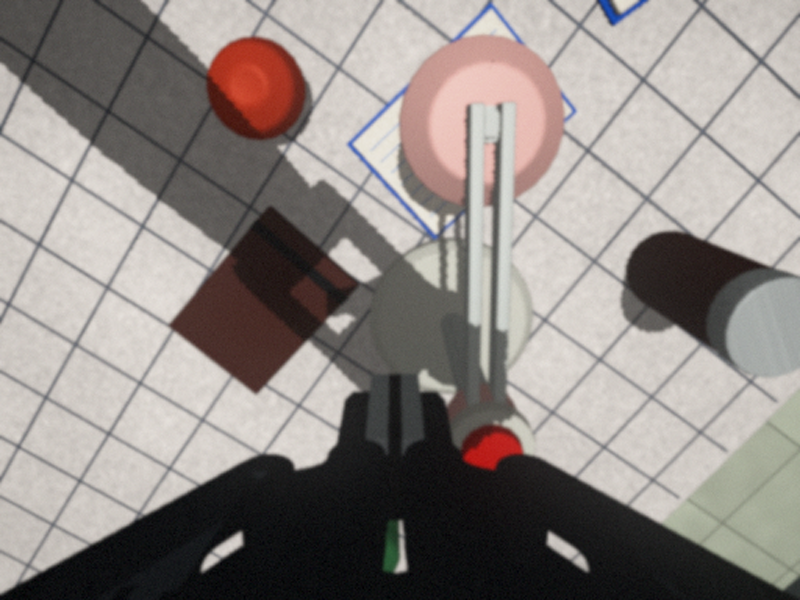

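All four notebook corners are now visible, at (349,145), (436,238), (576,112) and (491,4). The head is at (482,120), and the rail midline runs from (491,104) to (486,395).

```bash
python3 - <<'E'
from h import *
C=np.array([W('w3',*p,.006) for p in [(349,145),(436,238),(576,112),(491,4)]])
c=C.mean(0);print('nb',C.round(4).tolist(),c,np.linalg.norm(C-np.roll(C,-1,0),axis=1))
t,a,l=ang('w3',(491,104),(486,395));print(t,a,l)
b=W('w3',492,448,.231);u=np.array([np.cos(np.radians(a)),np.sin(np.radians(a))])
ax=t-.18*u;print('btn',b,'axis from tip',ax,'foot',W('w3',451,318,.015))
head=t-.01*u;print('head',head,'low rim',W('w3',482,120,.165),'top',W('w3',488,121,.188))
for A in (ax,np.array([.615,-.083])):
    print('nb angle',np.degrees(np.arctan2(*(c-A)[::-1])),np.linalg.norm(c-A),'head angle',np.degrees(np.arctan2(*(head-A)[::-1])))
print('err',head-c)
E
```

```text
nb [[0.4519, -0.0103], [0.5586, -0.0313], [0.5897, 0.121], [0.4822, 0.1432]] [0.5206006  0.05563266] [0.10877215 0.15537748 0.1096882  0.15642437]
[0.5052442  0.05785927] 127.50915314853968 0.15267287108649477
btn [ 0.60852209 -0.07771886] axis from tip [ 0.61484407 -0.08492682] foot [ 0.61202245 -0.08109373]
head [0.51133308 0.04992671] low rim [0.51117234 0.05391791] top [0.51118915 0.05294437]
nb angle 123.84138293126158 0.16923001615624292 head angle 127.50915314853968
nb angle 124.2521966680285 0.16772077934594945 head angle 127.94996660301729
err [-0.00926753 -0.00570595]
```

The head is about 10 mm short of the notebook centre, which is about 3.6° more clockwise. I'll go back down and push that much.

```bash
python3 -m handwheel '{"hand":[1,1,1,1,1,1,1,1],"travel":[[0,0,0.03],[0,0,0.03],[0,0,0.03],[0,0,0.03],[0,0,0.028],[0,0,0],[0,0.01,0],[0,0.01,0]],"turn":[0,0,0,0,0,0,0,0]}'
python3 -m handwheel '{"hand":[1,1,1,1,1,1,1,1,1,1],"travel":[[0,0.0025,0],[0,0.0025,0],[0.0004,0.0015,0],[0.0004,0.0015,0],[0.0004,0.0015,0],[0.0004,0.0015,0],[0,0,0],[0,0,0],[0,-0.01,0],[0,-0.015,0]],"turn":[0,0,0.9,0.9,0.9,0.9,0,0,0,0]}'
python3 -m handwheel '{"hand":[1,1,1,1,1,1,1],"travel":[[0,0,-0.03],[0,0,-0.03],[0,0,-0.03],[0,0,-0.03],[0,0,-0.03],[0,0,0],[0,0,0]],"turn":[0,0,0,0,0,0,0]}'
python3 - <<'E'
from h import *
snap('wrist','w4');snap('side','s4');snap('scene','sc4')
o=sensors.get_obs();M=R.from_rotvec(o['ee_rot']).as_matrix();print(o['eef_pos'],np.degrees(np.arctan2(M[1,0],M[0,0])))
i=cv2.imread('pics/w4.png');cv2.imwrite('pics/w4b.png',cv2.resize(i,(800,600),interpolation=cv2.INTER_CUBIC))
E
```

```text
time_s: 6.58
eef_pos: [0.5351, -0.0277, 0.1841]
ee_rot: [1.438, 2.792, 0.001]
ft_force: [-0.5, 0.6, 0.6]
opening: -0.0004
time_s: 7.42
eef_pos: [0.521, -0.0335, 0.1832]
ee_rot: [-1.523, -2.748, 0.0]
ft_force: [-0.2, 0.4, -0.5]
opening: 0.0001
time_s: 8.0
eef_pos: [0.5216, -0.034, 0.3359]
ee_rot: [1.522, 2.743, 0.002]
ft_force: [-0.8, 0.4, -0.5]
opening: 0.0
[ 0.52031    -0.03356202  0.33136435] 121.94354291447569
```

View pics/w4b.png

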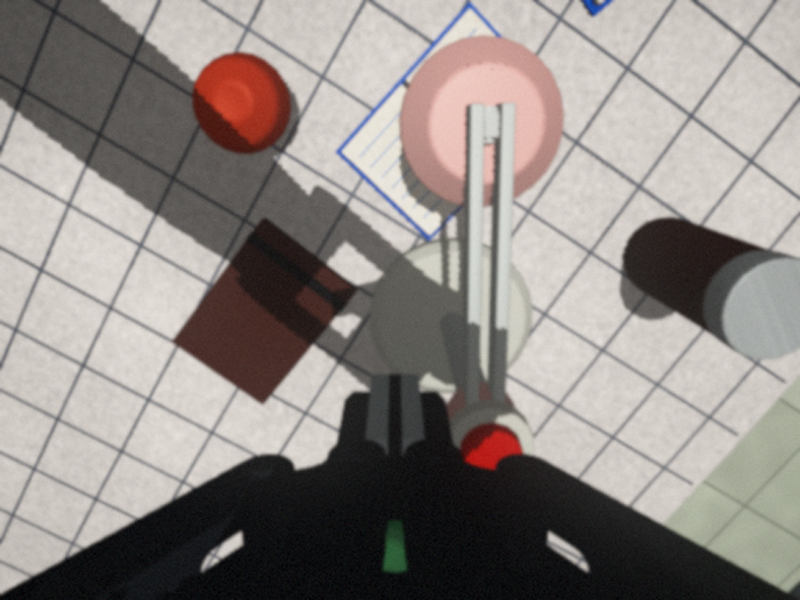

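The head now covers the notebook, with three corners visible at (338,152), (429,239) and (469,3). I'll cross-check with the fixed cameras.

```bash
python3 - <<'E'
from h import *
C=np.array([W('w4',*p,.006) for p in [(338,152),(429,239),(469,3)]])
print('nb',C.round(4).tolist(),(C[1]+C[2])/2)
t,a,l=ang('w4',(491,104),(486,395));u=np.array([np.cos(np.radians(a)),np.sin(np.radians(a))])
print(t,a,'head',t-.01*u,W('w4',482,121,.165),W('w4',488,121,.188),'axis',t-.18*u)
sz=(480,360)
im=[]
for n,P in (('sc4',[.52,.055,.1]),('s4',[.52,.055,.1])):
    i=cv2.imread(f'pics/{n}.png');x,y=(proj(n,P)-[50,60]).astype(int);print(n,x,y)
    im.append(cv2.resize(i[y:y+120,x:x+100],(400,480),interpolation=cv2.INTER_CUBIC))
cv2.imwrite('pics/c4.png',np.hstack(im))
E
```

```text
nb [[0.4517, -0.0098], [0.5575, -0.0318], [0.4817, 0.1432]] [0.51962788 0.05570551]
[0.51465602 0.06492272] 123.8941815163147 head [0.52023263 0.05662203] [0.52060768 0.06014527] [0.52029291 0.05960345] axis [ 0.61503497 -0.08448969]
sc4 210 140
s4 183 160
```

View pics/c4.png

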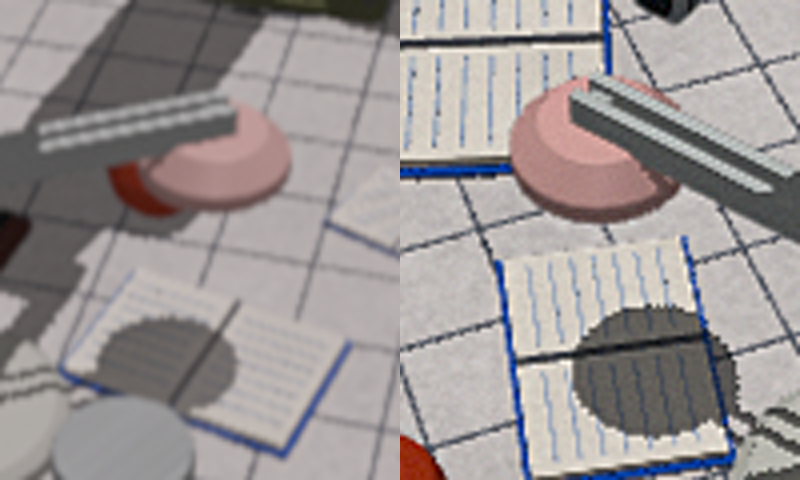

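The fixed views show the head rim at x 140–291 and bottom y 211 (scene), and x 510–683 and bottom y 221 (side).

```bash
python3 - <<'E'
from h import *
from scipy.optimize import least_squares
th=np.linspace(0,2*np.pi,181)
def rim(f,c,off):
    P=np.array([(proj(f,[c[0]+.045*np.cos(t),c[1]+.045*np.sin(t),.160])-off+.5)*4-.5 for t in th]);return P
for f,off,xr,yb,x0,cor in (('sc4',(210,140),(140,291),211,0,[(62,372),(133,270),(351,343),(284,455)]),('s4',(183,160),(110,284),221,0,[(98,262),(286,237),(333,460),(128,478)])):
    def res(c):
        P=rim(f,c,off);return [P[:,0].min()-xr[0],P[:,0].max()-xr[1],P[:,1].max()-yb]
    s=least_squares(res,[.52,.055],diff_step=1e-3)
    N=np.array([atz(f,(np.array(p)+.5)/4-.5+off,.004)[:2] for p in cor]);c=N.mean(0)
    print(f,'head',s.x.round(4),'res px',np.round(s.fun,1),'nb',c.round(4),'diff mm',((s.x-c)*1e3).round(1),np.linalg.norm(N-np.roll(N,-1,0),axis=1).round(3))
E
```

```text
sc4 head [0.5161 0.059 ] res px [-1.6  1.6 -0.2] nb [0.52   0.0572] diff mm [-3.9  1.8] [0.107 0.159 0.109 0.154]
s4 head [0.5203 0.0627] res px [-4.2  4.2 -0.4] nb [0.5214 0.0573] diff mm [-1.1  5.4] [0.111 0.158 0.108 0.15 ]
```

All three cameras put the head within about 5 mm of the notebook centre. Along the arc the offset averages about 0 to 1 mm, and the rest is radial, which can't be changed. Next I'll move over the button at (0.615,-0.083).

```bash
python3 -m handwheel '{"hand":[1,1,1,1,1,1,1,1,1,1,1],"travel":[[-0.023,0.0136,0],[-0.023,0.0136,0],[-0.023,0.0136,0],[-0.023,0.0136,0],[0,0,0],[0,0,0.022],[0,0,0.022],[0,0,0.022],[0,0,0.022],[0,0,0],[0,0,0]],"turn":[0,0,0,0,0,0,0,0,0,0,0]}'
python3 - <<'E'
from h import *
snap('side','s5');snap('scene','sc5');o=sensors.get_obs();print(o['eef_pos'],o['ft_force'])
im=[]
for n in ('sc5','s5'):
    i=cv2.imread(f'pics/{n}.png');x,y=(proj(n,[.615,-.083,.231])-[40,48]).astype(int)
    im.append(cv2.resize(i[y:y+96,x:x+80],(400,480),interpolation=cv2.INTER_CUBIC))
cv2.imwrite('pics/c5.png',np.hstack(im))
E
```

```text
time_s: 9.07
eef_pos: [0.6143, -0.0823, 0.2424]
ee_rot: [-1.521, -2.742, 0.002]
ft_force: [0.2, 0.1, -0.0]
opening: 0.0004
[ 0.61624403 -0.0827526   0.24636881] [-0.61423148 -0.59524273  0.29204278]
```

View pics/c5.png

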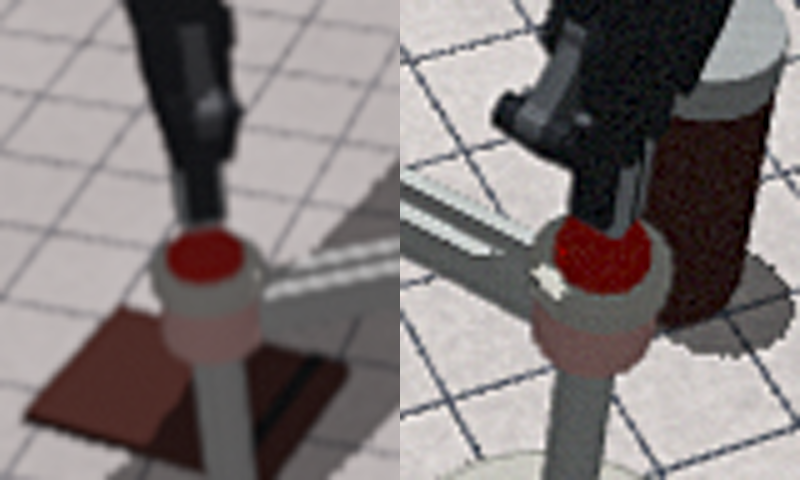

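Both views show the fingertips centred just above the red button (205,255 and 602,255). Next is the press, in small steps.

```bash
python3 -m handwheel '{"hand":[1,1,1,1,1],"travel":[[0,0,0.005],[0,0,0.004],[0,0,0.002],[0,0,0.0015],[0,0,0]],"turn":[0,0,0,0,0]}'
python3 -m handwheel '{"hand":[1,1,1],"travel":[[0,0,0.0015],[0,0,0.0015],[0,0,0]],"turn":[0,0,0]}'
```

```text
time_s: 9.58
eef_pos: [0.616, -0.0827, 0.2325]
ee_rot: [-1.524, -2.747, 0.0]
ft_force: [-0.9, 0.4, 0.5]
opening: 0.0001
time_s: 9.83
eef_pos: [0.6163, -0.0828, 0.23]
ee_rot: [1.524, 2.747, 0.0]
ft_force: [-0.2, 0.2, 2.6]
opening: -0.0001
```

```bash
python3 -m handwheel '{"hand":[1,1,1],"travel":[[0,0,0.0015],[0,0,0.0015],[0,0,0]],"turn":[0,0,0]}'
python3 -m handwheel '{"hand":[1,1,1],"travel":[[0,0,0.001],[0,0,0.001],[0,0,0]],"turn":[0,0,0]}'
```

```text
time_s: 10.08
eef_pos: [0.6163, -0.0828, 0.2271]
ee_rot: [1.524, 2.747, 0.0]
ft_force: [0.4, -0.0, 2.2]
opening: -0.0001
time_s: 10.33
eef_pos: [0.6163, -0.0828, 0.226]
ee_rot: [1.524, 2.746, 0.0]
ft_force: [-2.4, -0.3, 6.2]
opening: 0.0
```

```bash
python3 -m handwheel '{"hand":[1,1,1],"travel":[[0,0,0.001],[0,0,0],[0,0,0]],"turn":[0,0,0]}'
```

```text
time_s: 10.58
eef_pos: [0.6164, -0.0828, 0.2259]
ee_rot: [1.523, 2.746, 0.001]
ft_force: [-3.1, 0.6, 8.8]
opening: 0.0001
```

The button is on its stop: force is up and z hasn't changed. I'll release and back off to the viewing pose.

```bash
python3 -m handwheel '{"hand":[1,1,1,1,1,1,1,1,1,1,1,1],"travel":[[0,0,-0.004],[0,0,-0.01],[0,0,-0.03],[0,0,-0.03],[0,0,-0.03],[0.023,-0.0136,0],[0.023,-0.0136,0],[0.023,-0.0136,0],[0.023,-0.0136,0],[0,0,0],[0,0,0],[0,0,0]],"turn":[0,0,0,0,0,0,0,0,0,0,0,0]}'
python3 - <<'E'
from h import *
snap('wrist','w6');snap('side','s6');o=sensors.get_obs();print(o['eef_pos'],o['ft_force'])
i=cv2.imread('pics/w6.png');j=cv2.imread('pics/s6.png')
cv2.imwrite('pics/c6.png',np.hstack([cv2.resize(i,(400,300)),cv2.resize(j,(400,300),interpolation=cv2.INTER_AREA)]))
cv2.imwrite('pics/w6b.png',cv2.resize(i,(800,600),interpolation=cv2.INTER_CUBIC))
a=cv2.imread('pics/s4.png');d=cv2.absdiff(a,j).max(2)
print('diff px',[(n,int((d[y0:y1,x0:x1]>40).sum())) for n,y0,y1,x0,x1 in (('head/arm',200,270,180,350),('tumbler',150,235,305,355),('lotion',320,384,355,410),('foot',250,320,262,340))])
E
```

```text
time_s: 11.58
eef_pos: [0.5215, -0.0336, 0.3278]
ee_rot: [1.524, 2.747, -0.0]
ft_force: [0.1, -1.5, -0.1]
opening: -0.0002
[ 0.52181818 -0.03387254  0.32759289] [0.13173022 0.15549509 0.28303576]
diff px [('head/arm', 10), ('tumbler', 2), ('lotion', 0), ('foot', 25)]
```

View pics/w6b.png

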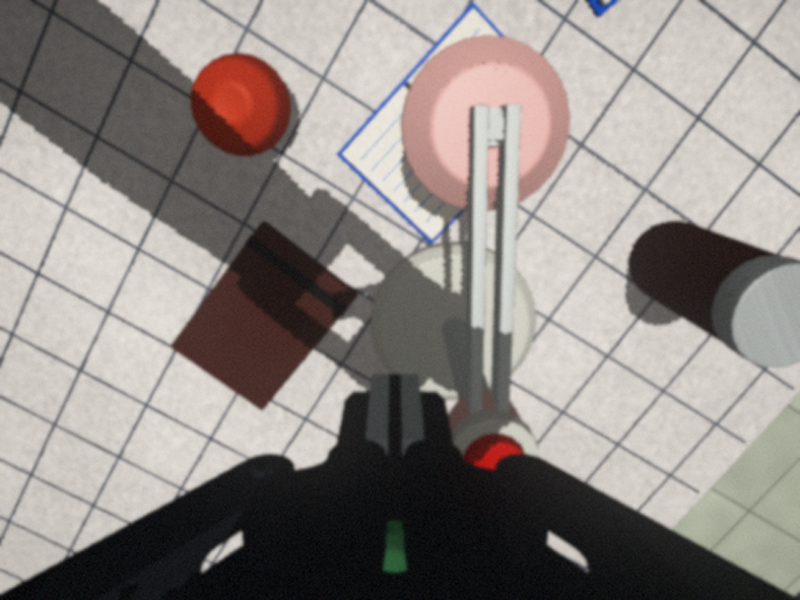

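The scene looks as it did before the press. The head (486,121) is over the notebook, the button (495,450) is released, the other items haven't moved and the robot is clear. I'm handing in.

```bash
python3 -c "
from rig import workorder
print(workorder.sign_off())"
```

```text
the job is handed in; nothing more can be done
None
```

I pushed the lamp arm clockwise with the shut fingertips from about 163° to about 124°, in two pushes. I then pressed the red button down to its stop, released it, backed clear, and handed the job in at about 11.7 s of the 51 s allowed.

- **Head position:** The three cameras put the head within about 5 mm of the centre of the 112 x 160 mm notebook. They disagree on which side of centre along the arc: the scene camera reads about 2 mm short, the side and wrist cameras 1–3 mm past. The rest of the offset is radial, 3–5 mm, and swinging the arm can't change it.
- **Button:** At the bottom the reading was 8.8 N with the fingertip stopped at z = 0.226 m, which matches full travel. I inferred the press and release from force and height and did not measure the button's travel directly.
- **Everything else:** Side pictures from before and after the press show almost no change at the arm, foot, tumbler and lotion bottle. The apple looked unmoved in the wrist picture. I did no before-and-after comparison of the pictures for the pushes themselves, but the foot and lamp axis measured the same before and after them to within a few mm.

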